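Clear the chips off a machined plate and gauge the marked spot

ROBOT

A 6-joint arm with a two-finger parallel gripper is mounted at the origin on a cart in front of the work surface, level with it; the furniture and walls round the work are solid. World frame = base frame: x ahead of the robot, y to its left, z up, the work surface at z = 0. Lengths are in m, angles in degrees, forces in N, time in s.
With the tool pointing down it reaches from about 0.35 to 0.875 m from the base axis. Payload 4.2 kg.
Tool frame: the origin (TCP) lies at the very end of the fingers, on their centre line; the grasp point (between the pads) lies 19 mm behind it; z points along the fingers, y is the line along which they close (so a half turn about z gives the same grasp; the last joint's range is limited). The gripper opens to 87 mm and grips with 3 to 60 N. Pads are 19 mm wide; open, the fingers measure 117 mm over their backs; the gripper's body (75 mm by 190 mm) begins 51 mm behind the grasp point.
Start: joints at [89.072, 22.042, 0.453, 0, -68.411, -14.817], TCP at [0.17, 0.602, 0.223] pointing down, gripper open.
Joint ranges: [-179.83, 179.83], [-69.29, 118.12], [-61.27, 80.66], [-181.25, 117.63], [-171.15, -9.14], [-177.46, 177.46]. Speed limits (degrees/s): [159.86, 159.86, 180, 180, 180, 180].

INTERFACE

Orientations are given as a 3x3 rotation matrix whose columns are the frame's x, y, z axes.
In Python, from station import sense, cams, r gives the robot as it stands. The module is installed in compiled form; this text tells all that it offers.
- The arm moves only by the tool step_arm, never from a script. Its argument "targets" is text: rows parted by semicolons, each of 4 numbers parted by spaces: the shift along the tool's x, y, z in cm, then the turn about the tool's z in degrees. In form: x y z turn; .... A call has 1 to 12 rows; each row shifts and turns the commanded pose from where the row before left it, along the tool's axes as they then stand; what a row does not reach is not made up. A row lasts 1/12 s, in which the tool goes at most 41.7 mm and 7.16 degrees, less where a joint would pass 70% of its speed; a pose out of reach is approached as far as the arm can. A call with a gripper value outside its range is refused whole. "claw" is the finger opening in cm, from 0 to 8.7, set as the call begins (left out, the last holds). The fingers move at their own pace and stop on an object; the grip force is fixed at half the most. Time passes only in rows, so rows that do not move let the fingers close. It gives the time, the measured TCP pose, the force, the opening and the grip force at its end, in the units of the state.
- sense(): the state, without advancing time (a new reading comes with each control period).
- cams.capture(name): name is "side" or "top"; returns a dict with "frame" (400x640x3 uint8, blue, green, red), "vertical_fov" (degrees; the focal length in pixels is half the picture's height over the tangent of half this angle, whatever the lens; pixels are square), "cx", "cy" (the principal point, pixels), "eye" and "rotation" of the camera in the world. Camera axes: x right, y down, z forward; pixel columns grow to the right and rows downward; lengths in m; the calibration is good to about 2 mm. A picture is of the moment at which its call begins. There is no depth.
- r.finish_job(): hands the job in; it is judged then, once.
The state is a dict: "time_s": time; "joints": joint angles; "joint_velocities": joint speeds; "effort": joint torques, N m; "tcp_pos": TCP position; "ee_rot": TCP orientation; "wrist_force": force on the tool from outside, world axes, zero at the start; "moment": the same for the moment, N m; "gripper_width": opening from 0.0 (shut) to 1.0 (fully open); "gripper_force": force on a finger pad.
Only numpy, scipy, OpenCV 4.12 (cv2) and the standard library are available. Lean on these libraries where they do the work, as an engineer would, in place of code of your own. Each camera call takes 0.05 s, during which the arm holds its last target. There are 200 camera calls.

TASK

Sweep the three curled metal chips off the machined plate into its trough with the scraper block, not with the gripper or the gauge, and put the scraper back down on the bench, clear of the plate. Then take the hand gauge out of its holder and set its spring tip gently on the plate inside the scribed ring, the gauge upright and its long side parallel to the scribed line, pressed lightly until the tip is about halfway in. Finish while still holding it there in the gripper, and leave the gear, piston, bearing and spark plug where they are.

Things in the scene. Friction and masses are not known exactly. Their poses are not given: they have to be found in the camera images.
- plate: fixed plain grey metal plate on the bench, 130 mm along its x, 150 mm along its y, top 25 mm above the bench. Origin: centre of the plate's underside, on the bench; z up. Along its +y side runs an open trough of dark steel, as long as the plate (130 mm, 122 mm inside), from y = 75 to y = 155 mm; floor 4 mm above the bench, rim 16 mm high and 4 mm thick on the three outer sides, the plate's own edge (y = 75 mm) is the fourth.
- spot (a point): centre of the scribed ring (16 mm across, thin dark line) on the plate's top, at the plate's middle. The scribed line runs through it along the plate's x axis, 42 mm to each side (it is left out inside the ring).
- trough (a point): middle of the trough's floor, 113 mm along the plate's +y from the plate's centre
- chip0: curled steel chip, a ribbon bent to a C about 18 mm across, standing 9 mm high on edge, 12 g. Origin: centre of the curl, at its underside; starts on the plate's top.
- chip1: a second chip, the same as chip0
- chip2: a third chip, the same as chip0
- scraper: loose scraper block, about 0.18 kg, standing on the bench: dark rubber foot 100 mm along its x, 30 mm along its y, 24 mm high, and on it a wooden grip 70 mm along x, 26 mm along y, from 24 to 66 mm high. Origin: centre of the underside; z up. Its long side faces (+y and -y) do the sweeping.
- holder: fixed grey holder block, 84 x 70 mm and 45 mm high, with an upright 27 mm through hole at its middle in which the gauge's nose stands. Origin: centre of its underside; z up.
- gauge: loose hand gauge, about 0.25 kg: upright dark block 60 mm along its x (the long side), 34 mm along its y, 85 mm high, a small round dial on top; below it a steel nose, 20 mm in diameter and 22 mm long, and below that the spring tip. Origin: centre of the block's underside, where the nose begins; z up along the gauge. It starts standing in the holder, the block's underside on the holder's top. Lift it straight up by 40 mm to free it.
- gauge_tip (a joint): how far the gauge's spring tip is pushed in, m: 0 fully out, 0.010 fully in (its stop). The spring starts at 1.2 N and adds 0.6 N per mm, so it takes about 4 N at half travel.
- tip_point (a point): the end of the spring tip (an 8 mm ball end), 36 mm below the gauge's origin along its z when fully out
- gear: loose bystander, spur gear lying flat, 82 mm across, 29 mm high; origin at the centre of its underside
- piston: loose bystander, engine piston, 82 mm across, 61 mm high; origin at the centre of its underside
- bearing: loose bystander, ball bearing lying flat, 62 mm across, 16 mm high; origin at the centre of its underside
- spark_plug: loose bystander, spark plug lying down, 62 mm long along its y, 21 mm high; origin at the centre of its underside

How it is judged:
By the outcome, as a careful person would: the job done as asked, in the order asked, and still so for the second after the job is handed in, while the arm keeps its last pose, push and grip.
It also fails if it takes over 72 s, if anything falls off the work surface, if the arm or the gripper's body presses on something with over 40 N, if the wrist force passes 120 N, or if a joint passes its speed limit or range.

## Working session

There is one attempt and no reset: what is moved stays moved. The work goes in short steps, Python scripts to look and compute and a tool call to move; the robot and the scene stay as the last step left them, time stands still between calls to the robot, and variables do not carry over. Pictures are saved under pics/ and viewed, at most 10 in all, crops included, and the job is handed in when it is done.

Besides the shell and the picture viewer there is one more tool, called after "Call:" by a JSON object that holds its "fn" and its "kwargs". step_arm: Moves the arm, as the interface text tells. Its arguments: {"type":"object","properties":{"targets":{"type":"string"},"claw":{"type":"number"}},"required":["targets"]}

```bash
mkdir -p pics; python3 - <<'E'
from station import sense,cams,r
import cv2,numpy as np
s=sense();print(s)
for n in("top","side"):
    c=cams.capture(n);cv2.imwrite(f"pics/{n}0.png",c["frame"])
    print(n,c["vertical_fov"],c["cx"],c["cy"],c["eye"],c["rotation"])
E
```

```text
{'time_s': 0.0, 'joints': array([ 8.90712882e+01,  2.20887774e+01,  3.78073448e-01, -2.99046305e-02,
       -6.84113419e+01, -1.48144282e+01]), 'joint_velocities': array([ 0.00847569, -0.05431532, -0.05820941,  0.04340519, -0.06134941,
        0.15963455]), 'effort': array([-2.84943535e-04, -3.90663278e+01,  1.87402904e+01,  4.21983138e+00,
        1.09888663e-02, -1.94408381e-04]), 'tcp_pos': array([0.169414  , 0.60095493, 0.22146649]), 'ee_rot': array([[ 9.62435485e-01, -2.71509976e-01, -5.19781148e-04],
       [-2.71510463e-01, -9.62433149e-01, -2.12190747e-03],
       [ 7.58644412e-05,  2.18332507e-03, -9.99997614e-01]]), 'wrist_force': array([ 0.23521987, -0.32484839, -0.16790261]), 'moment': array([-0.01508364,  0.00336421, -0.03357056]), 'gripper_force': 0.0, 'gripper_width': 0.9985692463619481}
top 57.61978010340164 327.5066847507695 195.023055903094 [ 0.4223556  -0.03974738  1.19344366] [[-0.01956884 -0.99712619  0.07318757]
 [-0.99965783  0.02078422  0.01588178]
 [-0.01735728 -0.07285174 -0.99719173]]
side 57.04009233896509 317.6637342192223 196.37505091293409 [ 0.39463921 -1.05956928  0.67905411] [[ 0.99351959 -0.07085328  0.08887427]
 [-0.11258665 -0.50622434  0.85502115]
 [-0.01559074 -0.85948632 -0.51092093]]
```

View pics/top0.png

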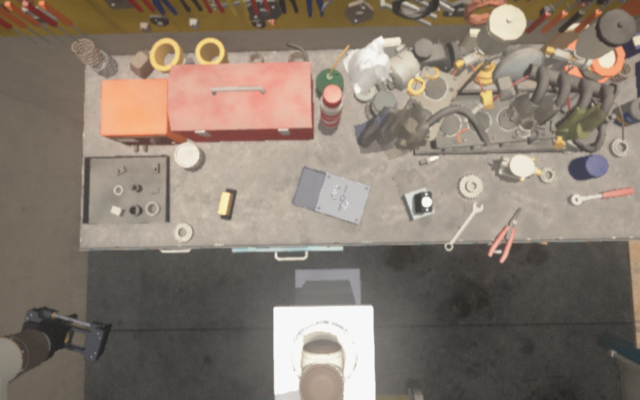

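View pics/side0.png

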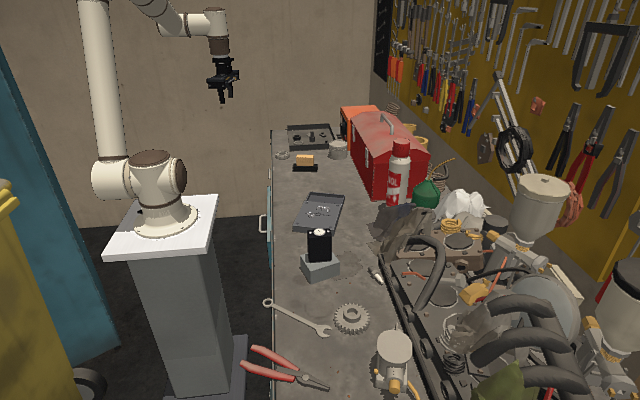

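The top view shows the scraper at (227,204), the plate at about (335,195) with its trough to the left (+y), the gauge and holder at (422,203), and the arm at the lower left. The side view shows the gauge standing in its holder at (320,245). Next I'll enlarge the plate, scraper and gauge areas.

```bash
cat > h.py <<'E'
import numpy as np,cv2
from station import sense,cams,r
def K(c):
    f=200/np.tan(np.radians(c["vertical_fov"]/2));return f
def cast(c,px,z):
    px=np.atleast_2d(px).astype(float);f=K(c)
    d=np.c_[(px[:,0]-c["cx"])/f,(px[:,1]-c["cy"])/f,np.ones(len(px))]@np.array(c["rotation"]).T
    e=np.array(c["eye"]);return e+d*((z-e[2])/d[:,2])[:,None]
def proj(c,P):
    q=(np.atleast_2d(P)-np.array(c["eye"]))@np.array(c["rotation"]);f=K(c)
    return np.c_[q[:,0]/q[:,2]*f+c["cx"],q[:,1]/q[:,2]*f+c["cy"]]
E
python3 - <<'E'
import cv2,numpy as np
t=cv2.imread("pics/top0.png")
a=cv2.resize(t[155:235,285:445],None,fx=5,fy=5,interpolation=cv2.INTER_CUBIC)
b=cv2.resize(t[180:228,205:250],None,fx=4,fy=4,interpolation=cv2.INTER_CUBIC)
im=np.zeros((592,800,3),np.uint8);im[:400]=a;im[400:592,:180]=b
s=cv2.imread("pics/side0.png")[145:285,285:355]
s=s[40:136]; s=cv2.resize(s,None,fx=2,fy=2,interpolation=cv2.INTER_CUBIC);im[400:592,200:340]=s
cv2.imwrite("pics/crop1.png",im)
E
```

```text
(no output)
```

View pics/crop1.png

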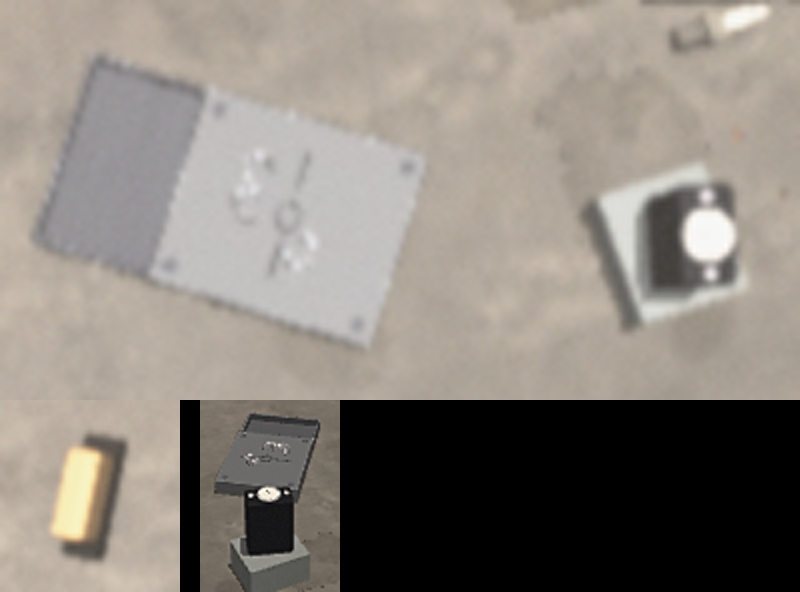

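The crop shows plate corners at about (205,88), (423,155), (368,348) and (150,275), and the ring at (289,216). The three chips are near (257,165), (245,208) and (298,250). The gauge top is at about (700,235) and the wooden grip at about (80,495). Now I'll convert these to world coordinates, refined with masks.

```bash
python3 - <<'E'
from h import *
c=cams.capture("top");t=c["frame"];sd=cams.capture("side")
cr=lambda p:(np.array(p,float)+.5)/5-.5+[285,155]
P=cast(c,cr([(205,88),(423,155),(368,348),(150,275)]),.025)
print("plate corners",P.round(4).tolist(),"sides",[np.linalg.norm(P[i]-P[(i+1)%4]).round(4) for i in range(4)],"mean",P.mean(0).round(4))
print("ring",cast(c,cr((289,216)),.025).round(4),"line ends",cast(c,cr([(308,153),(271,276)]),.025).round(4).tolist())
print("bolts mean",cast(c,cr([(219,109),(407,167),(170,265),(358,323)]),.025).mean(0).round(4))
x=(P[0]+P[1]-P[2]-P[3]);y=P[0]+P[3]-P[1]-P[2]
ang=lambda v:np.degrees(np.arctan2(v[1],v[0]))
print("y dir (P0,P3 side)",ang(y),"x dir",ang((P[0]-P[3])+(P[1]-P[2])))
Q=cast(sd,[0,0],0)
print("chips",cast(c,cr([(257,165),(245,208),(298,250)]),.03).round(4).tolist())
def masks(cam,m,off,name,z):
    cs,_=cv2.findContours(m,cv2.RETR_EXTERNAL,cv2.CHAIN_APPROX_NONE);k=max(cs,key=cv2.contourArea).reshape(-1,2)+off
    W=cast(cam,k,z)[:,:2].astype(np.float32);rc=cv2.minAreaRect(W)
    b=cv2.boxPoints(rc);e=[b[1]-b[0],b[2]-b[1]];l=max(e,key=np.linalg.norm)
    print(name,"centre",np.round(rc[0],4),"size",np.round(rc[1],4),"long axis ang",ang(l)%180,"px",k.min(0),k.max(0))
h=cv2.cvtColor(t,cv2.COLOR_BGR2HSV)
s=h[180:228,205:250];masks(c,((s[...,1]>90)&(s[...,2]>150)).astype(np.uint8)*255,[205,180],"grip",.066)
s=h[180:228,205:250];masks(c,(((s[...,2]<75))|((s[...,1]>90)&(s[...,2]>120))).astype(np.uint8)*255,[205,180],"foot+grip",.024)
s=h[180:225,395:440];masks(c,(s[...,2]<80).astype(np.uint8)*255,[395,180],"gauge",.13)
s=t[185:225,420:435].min(2);ys,xs=np.where(s>235);print("dial",cast(c,[[xs.mean()+420,ys.mean()+185]],.137).round(4))
# side
h=cv2.cvtColor(sd["frame"],cv2.COLOR_BGR2HSV)
s=h[145:180,285:325];m=(s[...,1]>90)&(s[...,2]>120);ys,xs=np.where(m);print("side grip px",xs.mean()+285,ys.mean()+145,xs.min()+285,xs.max()+285,ys.min()+145,ys.max()+145)
s=h[222:270,300:340];m=(s[...,2]<50);ys,xs=np.where(m);print("side gauge px",xs.min()+300,xs.max()+300,ys.min()+222,ys.max()+222)
E
```

```text
plate corners [[0.5823, -0.0164, 0.025], [0.5357, -0.1561, 0.025], [0.4125, -0.1175, 0.025], [0.462, 0.0213, 0.025]] sides [np.float64(0.1472), np.float64(0.1291), np.float64(0.1473), np.float64(0.1261)] mean [ 0.4981 -0.0672  0.025 ]
ring [[ 0.4982 -0.0689  0.025 ]] line ends [[0.5386, -0.0821, 0.025], [0.4598, -0.0565, 0.025]]
bolts mean [ 0.4983 -0.0685  0.025 ]
y dir (P0,P3 side) 70.96341768392655 x dir -17.38653806312773
chips [[0.5311, -0.049, 0.03], [0.5036, -0.0407, 0.03], [0.4759, -0.074, 0.03]]
grip centre [0.4857 0.2946] size [0.0173 0.0714] long axis ang 167.16743 px [221 192] [230 214]
foot+grip centre [0.4879 0.3065] size [0.019  0.0741] long axis ang 167.16743 px [221 192] [230 214]
gauge centre [ 0.4731 -0.2848] size [0.0145 0.0498] long axis ang 177.87808 px [415 194] [420 211]
dial [[ 0.4751 -0.3086  0.137 ]]
side grip px 304.31720430107526 159.90322580645162 296 313 155 165
side gauge px 307 336 224 262
```

```bash
python3 - <<'E'
import cv2,numpy as np
t=cv2.imread("pics/top0.png");s=cv2.imread("pics/side0.png")
R=lambda a:cv2.resize(a,(400,300),interpolation=cv2.INTER_CUBIC)
# each 40x30 px -> x10
A=t[188:218,207:247];B=t[186:216,402:442];C=s[148:178,285:325];D=s[222:282,280:360]
im=np.vstack([np.hstack([R(A),R(B)]),np.hstack([R(C),R(D)])])
cv2.imwrite("pics/crop2.png",im)
E
```

```text
(no output)
```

View pics/crop2.png

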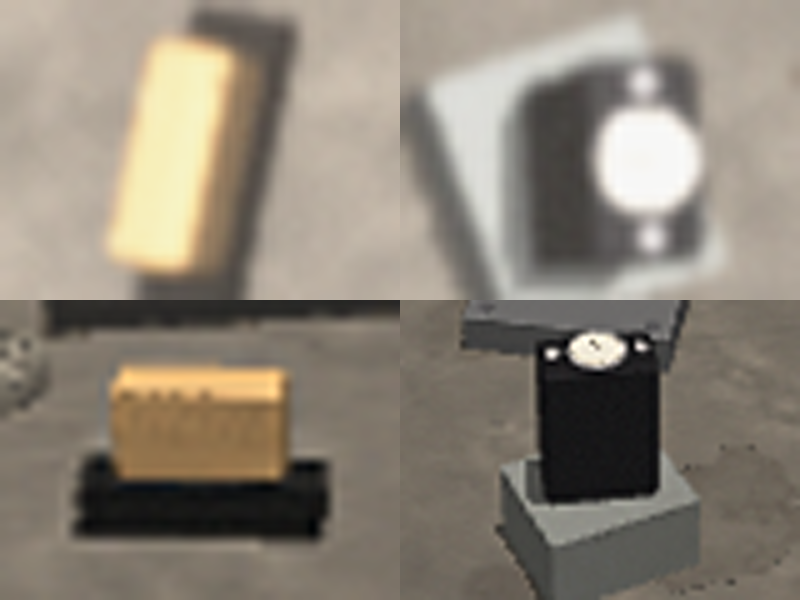

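The scraper grip's top face runs from about (108,40) to (240,270) in crop A, and its foot's near edge from (297,20) to (245,297). The gauge screws are at (645,82) and (652,240) with the dial at (648,160). In the side crop, the foot's lower edge spans (75,535)–(320,538) and the gauge's lower front edge (540,502)–(660,494).

```bash
python3 - <<'E'
from h import *
c=cams.capture("top");sd=cams.capture("side")
cv=lambda p,o,k:(np.array(p,float)+.5)/k-.5+o
A=lambda p:cv(p,[207,188],10);B=lambda p:cv(np.array(p)-[400,0],[402,186],10)
C=lambda p:cv(np.array(p)-[0,300],[285,148],10);D=lambda p:cv(np.array(p)-[400,300],[280,222],5)
ang=lambda a,b:np.degrees(np.arctan2(*(b-a)[1::-1]))
def edge(n,cam,px,z):
    q=cast(cam,px,z);print(n,q[:,:2].round(4).tolist(),"len",np.linalg.norm(q[1]-q[0]).round(4),"ang",ang(q[0],q[1]).round(1),"mid",q.mean(0).round(4)[:2])
edge("grip top left(+y) edge",c,A([(150,40),(107,262)]),.064)
edge("grip top ends mid",c,A([(198,40),(155,270)]),.066)
edge("foot right(-y) bottom edge",c,A([(297,20),(247,290)]),.01)
edge("side foot bottom",sd,C([(75,535),(320,538)]),.0)
edge("side foot top",sd,C([(83,460),(328,460)]),.024)
edge("side grip bottom",sd,C([(118,478),(285,478)]),.024)
edge("side grip top rear",sd,C([(122,368),(287,371)]),.066)
edge("gauge screws",c,B([(645,82),(652,240)]),.131)
edge("gauge dial+",c,B([(648,160),(645,82)]),.133)
edge("gauge top ends L(+y)",c,B([(525,80),(527,262)]),.045)
edge("gauge far(-y) top",c,B([(697,60),(702,262)]),.130)
edge("side gauge bottom",sd,D([(540,502),(660,494)]),.045)
edge("side gauge top front",sd,D([(538,378),(658,372)]),.130)
edge("side gauge screws",sd,D([(552,354),(641,346)]),.131)
edge("holder top +y",c,B([(428,88),(500,310)]),.045)
edge("side dial",sd,D([(598,351),(641,346)]),.133)
# trough & chips in side view
E
```

```text
grip top left(+y) edge [[0.5231, 0.3099], [0.4539, 0.3233]] len 0.0705 ang 169.1 mid [0.4885 0.3166]
grip top ends mid [[0.5226, 0.2942], [0.451, 0.3076]] len 0.0728 ang 169.4 mid [0.4868 0.3009]
foot right(-y) bottom edge [[0.5335, 0.2782], [0.4453, 0.2947]] len 0.0897 ang 169.4 mid [0.4894 0.2864]
side foot bottom [[0.4317, 0.293], [0.5307, 0.2759]] len 0.1005 ang -9.8 mid [0.4812 0.2844]
side foot top [[0.4373, 0.313], [0.537, 0.2984]] len 0.1007 ang -8.3 mid [0.4871 0.3057]
side grip bottom [[0.4505, 0.2941], [0.5178, 0.2843]] len 0.068 ang -8.3 mid [0.4841 0.2892]
side grip top rear [[0.4549, 0.3086], [0.5207, 0.2958]] len 0.067 ang -11.0 mid [0.4878 0.3022]
gauge screws [[0.4981, -0.3103], [0.452, -0.3105]] len 0.0461 ang -179.7 mid [ 0.475  -0.3104]
gauge dial+ [[0.4752, -0.3098], [0.4979, -0.3098]] len 0.0227 ang -0.1 mid [ 0.4865 -0.3098]
gauge top ends L(+y) [[0.5056, -0.2946], [0.4483, -0.2931]] len 0.0574 ang 178.5 mid [ 0.4769 -0.2938]
gauge far(-y) top [[0.5043, -0.3259], [0.4453, -0.325]] len 0.0589 ang 179.1 mid [ 0.4748 -0.3255]
side gauge bottom [[0.4415, -0.3261], [0.5041, -0.328]] len 0.0627 ang -1.7 mid [ 0.4728 -0.327 ]
side gauge top front [[0.4425, -0.3326], [0.5017, -0.3357]] len 0.0593 ang -2.9 mid [ 0.4721 -0.3342]
side gauge screws [[0.4511, -0.3151], [0.4962, -0.3144]] len 0.0451 ang 0.9 mid [ 0.4736 -0.3148]
holder top +y [[0.5037, -0.264], [0.4334, -0.2841]] len 0.0732 ang -164.1 mid [ 0.4685 -0.274 ]
side dial [[0.4739, -0.3184], [0.4958, -0.3171]] len 0.0219 ang 3.4 mid [ 0.4849 -0.3178]
```

Call:
{"fn": "step_arm", "kwargs": {"targets": "0 0 0 -5.7;2.6 1.71 0 0;2.6 1.71 0 0;2.6 1.71 0 0;2.6 1.71 0 0;2.6 1.71 0 0;2.6 1.71 0 0;2.6 1.71 0 0;2.6 1.71 0 0;2.6 1.71 0 0;2.6 1.71 0 0;2.6 1.71 0 0", "claw": 8.7}}

```text
time_s: 1.3
tcp_pos: [0.4192, 0.3652, 0.2227]
ee_rot: [[0.985, -0.174, 0.0], [-0.174, -0.985, 0.0], [0.0, -0.0, -1.0]]
wrist_force: [0.7, -0.6, -0.5]
gripper_width: 1.003
gripper_force: 0.0
```

Call:
{"fn": "step_arm", "kwargs": {"targets": "2.6 1.71 0 0;2.6 1.71 0 0;2.6 1.71 0 0;0 0 3 0;0 0 3 0;0 0 2 0;0 0 1 0;0 0 0 0;0 0 0 0;0 0 0 0"}}

```text
time_s: 2.13
tcp_pos: [0.4871, 0.3033, 0.1342]
ee_rot: [[0.985, -0.174, 0.003], [-0.174, -0.985, 0.002], [0.002, -0.002, -1.0]]
wrist_force: [0.2, -0.5, -0.3]
gripper_width: 1.001
gripper_force: 0.0
```

Call:
{"fn": "step_arm", "kwargs": {"targets": "0 0 2.5 0;0 0 2.5 0;0 0 2.3 0;0 0 1.5 0;0 0 1 0;0 0 0.4 0;0 0 0 0;0 0 0 0;0 0 0 0;0 0 0 0"}}

```text
time_s: 2.97
tcp_pos: [0.4868, 0.303, 0.0318]
ee_rot: [[0.985, -0.174, 0.002], [-0.174, -0.985, 0.002], [0.001, -0.002, -1.0]]
wrist_force: [-0.4, -0.8, -0.2]
gripper_width: 1.001
gripper_force: 0.0
```

```bash
python3 - <<'E'
from h import *
s=sense();print(s["tcp_pos"],s["wrist_force"])
c=cams.capture("side");t=cams.capture("top")
p=proj(c,s["tcp_pos"])[0].astype(int);q=proj(t,s["tcp_pos"])[0].astype(int);print(p,q)
R=lambda a:cv2.resize(a,(400,300),interpolation=cv2.INTER_CUBIC)
cv2.imwrite("pics/g1.png",np.hstack([R(c["frame"][p[1]-30:p[1]+30,p[0]-40:p[0]+40]),R(t["frame"][q[1]-30:q[1]+30,q[0]-40:q[0]+40])]))
E
```

```text
[0.48683911 0.3029699  0.03180775] [-0.41975987 -0.80427617 -0.15736695]
[305 162] [226 203]
```

View pics/g1.png

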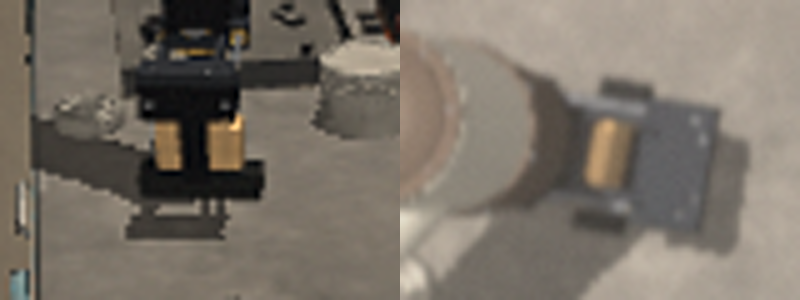

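The side view (crop left) shows the near finger centred on the wooden grip; the top view shows the grip between the fingers. Closing now.

Call:
{"fn": "step_arm", "kwargs": {"targets": "0 0 0 0;0 0 0 0;0 0 0 0;0 0 0 0;0 0 0 0;0 0 0 0;0 0 0 0;0 0 0 0;0 0 0 0;0 0 0 0;0 0 0 0;0 0 0 0", "claw": 0}}

```text
time_s: 4.07
tcp_pos: [0.4862, 0.3022, 0.0305]
ee_rot: [[0.985, -0.174, -0.0], [-0.174, -0.985, -0.0], [-0.0, 0.0, -1.0]]
wrist_force: [0.6, -0.2, -1.1]
gripper_width: 0.298
gripper_force: 29.7
```

Call:
{"fn": "step_arm", "kwargs": {"targets": "0 0 -1 0;0 0 -2 0;0 0 -3 0;0 0 0 4;0 0 0 4;0.9 2.89 0 0;0.9 2.89 0 0;0.9 2.89 0 0;0.9 2.89 0 0;0.9 2.89 0 0;0.9 2.89 0 0;0.9 2.89 0 0"}}

```text
time_s: 5.07
tcp_pos: [0.4832, 0.0891, 0.0912]
ee_rot: [[0.951, -0.309, 0.001], [-0.309, -0.951, 0.0], [0.0, -0.0, -1.0]]
wrist_force: [0.5, 0.2, -1.3]
gripper_width: 0.299
gripper_force: 29.7
```

Call:
{"fn": "step_arm", "kwargs": {"targets": "0.9 2.89 0 0;0.9 2.89 0 0;0.9 2.89 0 0;0.9 2.89 0 0;0.9 2.89 0 0;0.9 2.89 0 0;0.9 2.89 0 0;0 0 0 0;0 0 0 0;0 0 0 0;0 0 0 0;0 0 0 0"}}

```text
time_s: 6.07
tcp_pos: [0.4809, -0.1205, 0.0908]
ee_rot: [[0.951, -0.308, 0.0], [-0.308, -0.951, 0.0], [0.0, -0.0, -1.0]]
wrist_force: [0.3, -0.4, -0.7]
gripper_width: 0.294
gripper_force: 29.7
```

```bash
python3 - <<'E'
from h import *
s=sense();print(s["tcp_pos"],s["wrist_force"],s["gripper_width"])
c=cams.capture("side");t=cams.capture("top")
R=lambda a:cv2.resize(a,(400,400),interpolation=cv2.INTER_CUBIC)
cv2.imwrite("pics/g2.png",np.hstack([R(c["frame"][170:260,275:365]),R(t["frame"][150:240,285:375])]))
E
```

```text
[ 0.48085964 -0.12046195  0.090755  ] [ 0.27826655 -0.43763906 -0.74899801] 0.29406420293486624
```

View pics/g2.png

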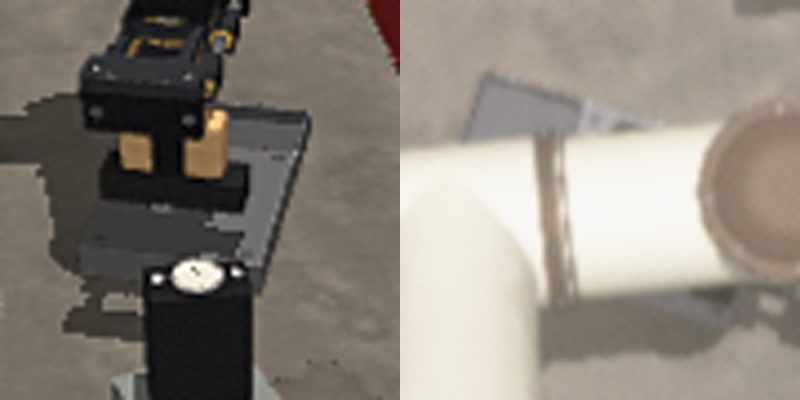

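The scraper is held squarely above the plate, behind the chips. Lowering it to just above the plate.

Call:
{"fn": "step_arm", "kwargs": {"targets": "0 0 1 0;0 0 1 0;0 0 0.7 0;0 0 0.4 0;0 0 0.3 0;0 0 0 0;0 0 0 0;0 0 0 0"}}

```text
time_s: 6.83
tcp_pos: [0.4811, -0.1214, 0.0569]
ee_rot: [[0.951, -0.31, 0.001], [-0.31, -0.951, -0.0], [0.001, -0.0, -1.0]]
wrist_force: [0.1, -0.0, -1.8]
gripper_width: 0.295
gripper_force: 29.7
```

Call:
{"fn": "step_arm", "kwargs": {"targets": "0 -0.5 0 0;0 -0.8 0 0;0 -0.9 0 0;0 -0.9 0 0;0 -0.9 0 0;0 -0.9 0 0;0 -0.9 0 0;0 -0.9 0 0;0 -0.9 0 0;0 -0.9 0 0;0 -0.9 0 0"}}

```text
time_s: 7.75
tcp_pos: [0.5101, -0.0311, 0.0565]
ee_rot: [[0.951, -0.31, -0.0], [-0.31, -0.951, -0.0], [-0.0, 0.0, -1.0]]
wrist_force: [-0.3, -1.0, -1.5]
gripper_width: 0.302
gripper_force: 29.7
```

Call:
{"fn": "step_arm", "kwargs": {"targets": "0 -0.9 0 0;0 -0.9 0 0;0 -0.9 0 0;0 -0.7 0 0;0 -0.4 0 0;0 -0.2 0 0;0 0 0 0;0 0 0 0"}}

```text
time_s: 8.42
tcp_pos: [0.522, 0.0059, 0.0565]
ee_rot: [[0.951, -0.31, -0.0], [-0.31, -0.951, -0.0], [-0.0, 0.0, -1.0]]
wrist_force: [-0.5, 0.6, -1.0]
gripper_width: 0.301
gripper_force: 29.7
```

```bash
python3 - <<'E'
from h import *
s=sense();print(s["tcp_pos"],s["wrist_force"],s["gripper_width"])
c=cams.capture("side");t=cams.capture("top")
R=lambda a:cv2.resize(a,(400,400),interpolation=cv2.INTER_CUBIC)
cv2.imwrite("pics/g3.png",np.hstack([R(c["frame"][170:260,275:365]),R(t["frame"][150:240,285:375])]))
E
```

```text
[0.52202124 0.00589683 0.05648236] [-0.53949781  0.61795779 -0.96811135] 0.3009864567019612
```

View pics/g3.png

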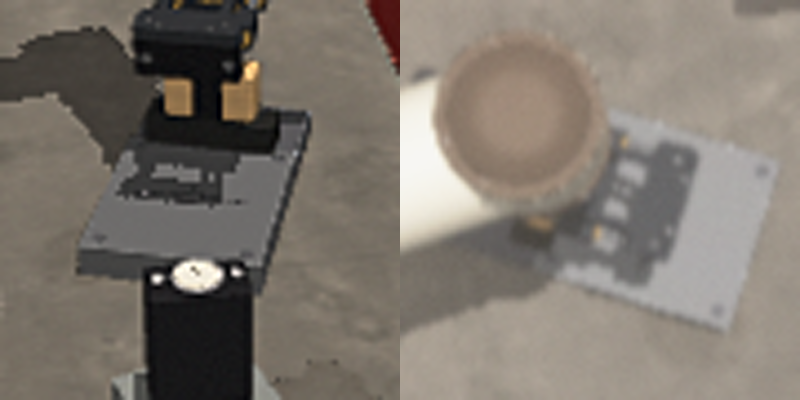

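The plate is bare behind the scraper, and the chips have been pushed over the edge. I'll take the scraper back to its original spot and set it down.

Call:
{"fn": "step_arm", "kwargs": {"targets": "0 0 -1 0;0 0 -1.5 0;0 0 -1.5 0;-1.39 -3 0 0;-1.39 -3 0 0;-1.39 -3 0 0;-1.39 -3 0 0;-1.39 -3 0 0;-1.39 -3 0 0;-1.39 -3 0 0;-1.39 -3 0 0;-1.39 -3 0 0"}}

```text
time_s: 9.52
tcp_pos: [0.4866, 0.3029, 0.0975]
ee_rot: [[0.951, -0.31, 0.001], [-0.31, -0.951, 0.001], [0.0, -0.001, -1.0]]
wrist_force: [0.5, -0.5, -1.2]
gripper_width: 0.298
gripper_force: 29.7
```

Call:
{"fn": "step_arm", "kwargs": {"targets": "0 0 0 0;0 0 0 0;0 0 2 0;0 0 2 0;0 0 1.2 0;0 0 0.8 0;0 0 0.4 0;0 0 0.1 0;0 0 0.1 0;0 0 0 0;0 0 0 0"}}

```text
time_s: 10.43
tcp_pos: [0.4873, 0.3018, 0.0314]
ee_rot: [[0.951, -0.31, 0.001], [-0.31, -0.951, 0.001], [0.001, -0.001, -1.0]]
wrist_force: [0.7, -0.6, -2.2]
gripper_width: 0.296
gripper_force: 29.7
```

```bash
python3 - <<'E'
from h import *
s=sense();print(s["tcp_pos"],s["wrist_force"],s["gripper_width"])
c=cams.capture("side");t=cams.capture("top")
R=lambda a:cv2.resize(a,(400,400),interpolation=cv2.INTER_CUBIC)
cv2.imwrite("pics/g4.png",np.hstack([R(c["frame"][140:240,265:365]),R(t["frame"][150:240,285:375])]))
E
```

```text
[0.48732454 0.30175513 0.03137165] [ 0.71571166 -0.62970074 -2.2372396 ] 0.29635420139298846
```

View pics/g4.png

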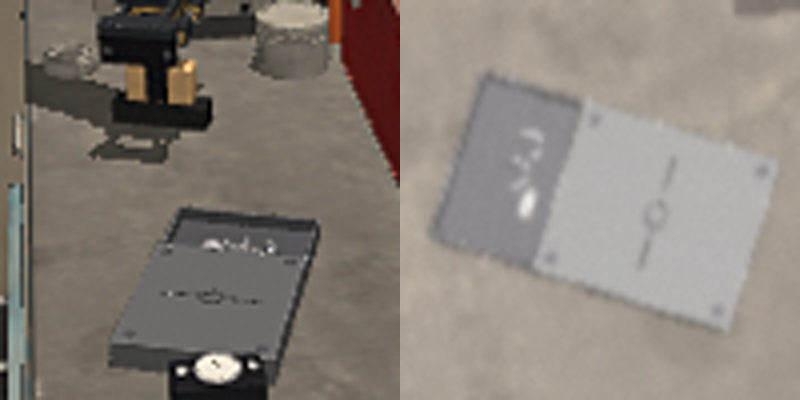

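All three chips lie in the trough: in the top crop at about (530,140), (520,175) and (527,205). The ring at (655,215) is clear. I'll release the scraper and re-measure the ring and line.

Call:
{"fn": "step_arm", "kwargs": {"targets": "0 0 0 0;0 0 0 0;0 0 0 0;0 0 0 0;0 0 0 0;0 0 0 0;0 0 0 0;0 0 0 0;0 0 -2 0;0 0 -3 0;0 0 -4 0;0 0 -4 0", "claw": 8.7}}

```text
time_s: 11.53
tcp_pos: [0.4863, 0.3008, 0.1612]
ee_rot: [[0.951, -0.31, -0.002], [-0.31, -0.951, -0.002], [-0.001, 0.002, -1.0]]
wrist_force: [1.0, 1.0, 0.7]
gripper_width: 0.988
gripper_force: 0.0
```

```bash
python3 - <<'E'
from h import *
from scipy import ndimage
s=sense();print(s["tcp_pos"],s["gripper_width"])
c=cams.capture("top");d=cams.capture("side")
def an(n,cam,P,th):
    cx,cy=proj(cam,P)[0].round().astype(int);g=cv2.cvtColor(cam["frame"],cv2.COLOR_BGR2GRAY).astype(float)
    w=g-ndimage.median_filter(g,15)
    ys,xs=np.mgrid[cy-16:cy+17,cx-26:cx+27];v=-w[cy-16:cy+17,cx-26:cx+27]
    W=cast(cam,np.c_[xs.ravel(),ys.ravel()],.025)[:,:2];v=v.ravel();v[v<th]=0
    for _ in range(5):
        q=W-np.array(P[:2]);ex=np.array([.951,-.309]);u=q@ex;k=q@[.309,.951]
        R=np.hypot(u,k);m=(R<.0115);ctr=(W[m]*v[m,None]).sum(0)/v[m].sum();P=[*ctr,.025]
    m=(R>.013)&(abs(u)<.045)&(abs(k)<.006);X=W[m];ww=v[m];mu=(X*ww[:,None]).sum(0)/ww.sum()
    C=((X-mu)*ww[:,None]).T@(X-mu);e=np.linalg.eigh(C)[1][:,1];print(n,"ring",ctr.round(4),"line mean",mu.round(4),"ang",np.degrees(np.arctan(e[1]/e[0])).round(2),(v>0).sum())
for th in(5,10): an("top",c,[.498,-.0685,.025],th);an("side",d,[.498,-.0685,.025],th)
# gauge dial, screws as bright blobs
for n,cam in(("top",c),("side",d)):
    p=proj(cam,[.4745,-.311,.13])[0].round().astype(int);f=cam["frame"][p[1]-12:p[1]+13,p[0]-16:p[0]+17].min(2)
    m=(f>(150 if n=="top" else 150)).astype(np.uint8);k,l,st,ce=cv2.connectedComponentsWithStats(m)
    for i in range(1,k): print(n,st[i,4],cast(cam,ce[i]+p-[16,12],.134 if st[i,4]>20 else .131).round(4))
E
```

```text
[0.48632806 0.30082152 0.1612404 ] 0.988281058912891
top ring [ 0.4964 -0.0674] line mean [ 0.4947 -0.0673] ang -18.78 220
side ring [ 0.4941 -0.074 ] line mean [ 0.4968 -0.0752] ang -18.23 395
top ring [ 0.4937 -0.0666] line mean [ 0.4933 -0.0667] ang -18.82 136
side ring [ 0.4941 -0.074 ] line mean [ 0.4971 -0.0753] ang -18.21 299
top 59 [[ 0.4949 -0.2774  0.134 ]]
top 5 [[ 0.4979 -0.309   0.131 ]]
top 88 [[ 0.4755 -0.3097  0.134 ]]
top 5 [[ 0.453  -0.3101  0.131 ]]
top 23 [[ 0.4434 -0.3182  0.134 ]]
top 2 [[ 0.4414 -0.2674  0.131 ]]
side 57 [[ 0.4728 -0.3187  0.134 ]]
side 4 [[ 0.4511 -0.3145  0.131 ]]
side 2 [[ 0.4953 -0.3151  0.131 ]]
```

Call:
{"fn": "step_arm", "kwargs": {"targets": "0 0 -1.3 -6;0 0 -1.3 -6;0 0 -1.3 -6.5;-0.1 3.4 0 0;-0.1 3.4 0 0;-0.1 3.4 0 0;-0.1 3.4 0 0;-0.1 3.4 0 0;-0.1 3.4 0 0;-0.1 3.4 0 0;-0.1 3.4 0 0;-0.1 3.4 0 0"}}

```text
time_s: 12.63
tcp_pos: [0.4799, -0.0062, 0.1996]
ee_rot: [[1.0, 0.008, 0.001], [0.008, -1.0, 0.0], [0.001, -0.0, -1.0]]
wrist_force: [0.5, -0.8, -0.6]
gripper_width: 1.002
gripper_force: 0.0
```

Call:
{"fn": "step_arm", "kwargs": {"targets": "-0.1 3.4 0 0;-0.1 3.4 0 0;-0.1 3.4 0 0;-0.1 3.4 0 0;-0.1 3.4 0 0;-0.1 3.4 0 0;-0.1 3.4 0 0;-0.1 3.4 0 0;-0.1 3.4 0 0;0 0 0 0;0 0 0 0;0 0 0 0"}}

```text
time_s: 13.63
tcp_pos: [0.4734, -0.3106, 0.1991]
ee_rot: [[1.0, 0.007, -0.001], [0.007, -1.0, 0.001], [-0.001, -0.001, -1.0]]
wrist_force: [1.1, -0.5, 0.3]
gripper_width: 0.998
gripper_force: 0.0
```

```bash
python3 - <<'E'
from h import *
s=sense();print(s["tcp_pos"],s["gripper_width"],s["ee_rot"])
c=cams.capture("side");t=cams.capture("top")
print(proj(c,s["tcp_pos"]),proj(t,s["tcp_pos"]))
R=lambda a:cv2.resize(a,(400,400),interpolation=cv2.INTER_CUBIC)
cv2.imwrite("pics/g5.png",np.hstack([R(c["frame"][190:290,275:375]),R(t["frame"][155:255,375:475])]))
E
```

```text
[ 0.47339901 -0.31058621  0.19910475] 0.9975475585703738 [[ 9.99973809e-01  7.21178519e-03 -6.09982246e-04]
 [ 7.21209973e-03 -9.99973860e-01  5.15045236e-04]
 [-6.06251905e-04 -5.19430999e-04 -9.99999681e-01]]
[[318.24374213 207.82783672]] [[432.82640891 200.86263984]]
```

View pics/g5.png

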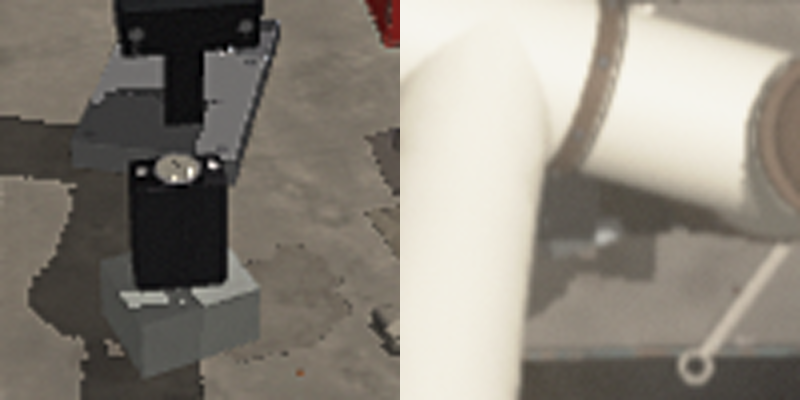

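The near finger (tip at about (184,124) in the side crop) is centred over the gauge block at (178,165). Descending with the fingers open.

Call:
{"fn": "step_arm", "kwargs": {"targets": "0 0 2 0;0 0 3 0;0 0 3 0;0 0 2 0;0 0 1 0;0 0 0.7 0;0 0 0 0;0 0 0 0;0 0 0 0"}}

```text
time_s: 14.48
tcp_pos: [0.4749, -0.3109, 0.0841]
ee_rot: [[1.0, 0.009, 0.003], [0.009, -1.0, -0.001], [0.003, 0.001, -1.0]]
wrist_force: [0.2, 0.0, 0.3]
gripper_width: 1.002
gripper_force: 0.0
```

Call:
{"fn": "step_arm", "kwargs": {"targets": "0 0 0 0;0 0 0 0;0 0 0 0;0 0 0 0;0 0 0 0;0 0 0 0;0 0 0 0;0 0 0 0;0 0 0 0;0 0 0 0;0 0 0 0;0 0 0 0", "claw": 0}}

```text
time_s: 15.48
tcp_pos: [0.4738, -0.3107, 0.0825]
ee_rot: [[1.0, 0.008, -0.0], [0.008, -1.0, -0.0], [-0.0, 0.0, -1.0]]
wrist_force: [0.3, -0.8, -1.4]
gripper_width: 0.386
gripper_force: 30.0
```

Call:
{"fn": "step_arm", "kwargs": {"targets": "0 0 -0.5 0;0 0 -1.5 0;0 0 -2 0;0 0 -2 0;0 0 -2 0;0 0 0 6.2;0 0 0 6.2;0 0 0 6.4;0 0 0 0;0 0 0 0"}}

```text
time_s: 16.32
tcp_pos: [0.4734, -0.3104, 0.1623]
ee_rot: [[0.95, -0.312, -0.001], [-0.312, -0.95, 0.001], [-0.001, -0.0, -1.0]]
wrist_force: [-0.2, 0.7, -1.7]
gripper_width: 0.382
gripper_force: 30.0
```

Call:
{"fn": "step_arm", "kwargs": {"targets": "-0.3 -1.3 0 0;-0.6 -2.63 0 0;-0.6 -2.63 0 0;-0.6 -2.63 0 0;-0.6 -2.63 0 0;-0.6 -2.63 0 0;-0.6 -2.63 0 0;-0.6 -2.63 0 0;-0.6 -2.63 0 0;-0.25 -1.3 0 0;0 0 0 0;0 0 0 0"}}

```text
time_s: 17.32
tcp_pos: [0.4971, -0.0684, 0.1625]
ee_rot: [[0.95, -0.311, -0.0], [-0.311, -0.95, 0.0], [-0.0, 0.0, -1.0]]
wrist_force: [-0.1, 0.4, -2.5]
gripper_width: 0.393
gripper_force: 30.0
```

```bash
python3 - <<'E'
from h import *
s=sense();print(s["tcp_pos"],s["gripper_width"],s["wrist_force"])
c=cams.capture("side");t=cams.capture("top")
print(proj(c,s["tcp_pos"]-[0,0,.074]),proj(c,[.498,-.0685,.025]))
cv2.imwrite("pics/g6.png",cv2.resize(c["frame"][160:240,270:370],(800,600),interpolation=cv2.INTER_CUBIC) if 0 else np.hstack([cv2.resize(c["frame"][165:240,275:350],(400,400),interpolation=cv2.INTER_CUBIC),cv2.resize(t["frame"][150:240,285:375],(400,400),interpolation=cv2.INTER_CUBIC)]))
E
```

```text
[ 0.49714717 -0.0684356   0.1625303 ] 0.39252419239341624 [-0.12449856  0.44021802 -2.46408314]
[[317.49276482 195.91370536]] [[318.06771089 212.79509847]]
```

View pics/g6.png

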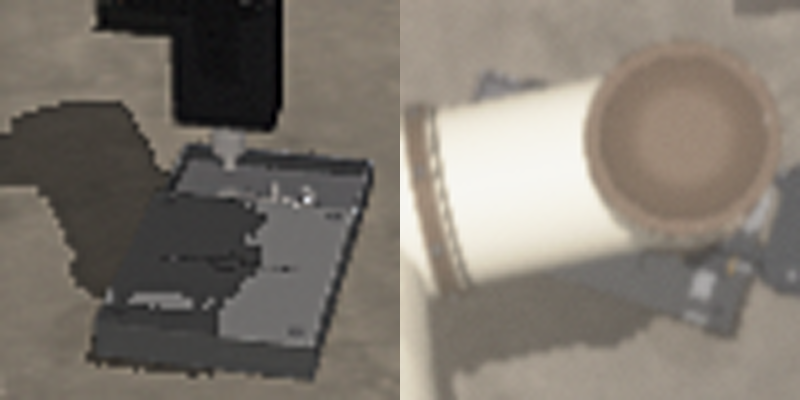

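The side crop shows the gauge hanging straight, with its tip end at px (317.7,196.1) against (317.5,195.9) predicted. The ring is at about px (318,213.5). The two cameras disagree by a few mm on the ring, so I'll check each one's bias against the scraper, whose pose is known from where I released it.

```bash
python3 - <<'E'
from h import *
a=np.radians(-18.0);ex=np.array([np.cos(a),np.sin(a),0]);ey=np.array([-np.sin(a),np.cos(a),0])
o=np.array([.4868,.3018,0])
box=np.array([o+sx*.035*ex+sy*.013*ey+[0,0,z] for sx in(-1,1) for sy in(-1,1) for z in(.024,.066)])
for n in("top","side"):
    c=cams.capture(n);h=cv2.cvtColor(c["frame"],cv2.COLOR_BGR2HSV)
    p=proj(c,box);hull=cv2.convexHull(p.astype(np.float32));M=cv2.moments(hull);pc=np.array([M["m10"],M["m01"]])/M["m00"]
    x0,y0=(pc-20).astype(int);s=h[y0:y0+40,x0:x0+40].astype(int)
    m=((s[...,0]>10)&(s[...,0]<30)&(s[...,1]>85)).astype(np.uint8)
    k,l,st,ce=cv2.connectedComponentsWithStats(m);i=1+np.argmax(st[1:,4]);oc=ce[i]+[x0,y0]
    d=cast(c,oc,.045)[0]-cast(c,pc,.045)[0]
    print(n,"area",st[i,4],"pred",M["m00"],"px diff",(oc-pc).round(2),"world diff",d.round(4),"along",(d@ex).round(4),"perp",(d@ey).round(4))
    print(" spot px",proj(c,[.498,-.0685,.025]).round(2))
# ring in clean saved crop (side: 4x from 265,140 ; top: 400/90 from 285,150)
g=cv2.imread("pics/g4.png",0)
s=cv2.resize(g[:,:400],(100,100),interpolation=cv2.INTER_AREA)[66:84,40:68].astype(int);print("side rows 206.. cols 305..\n",s)
E
```

```text
top area 129 pred 270.5286427589599 px diff [-0.76 -0.44] world diff [0.0014 0.0024 0.    ] along 0.0006 perp 0.0028
 spot px [[342.28 197.85]]
side area 25 pred 218.74606092227623 px diff [  7.74 -10.85] world diff [0.0423 0.1053 0.    ] along 0.0077 perp 0.1133
 spot px [[318.07 212.8 ]]
side rows 206.. cols 305..
 [[107 107 107 107 107 107 108 107 106 107 106 107 108 106 106 107 107 107
  106 107 107 107 107 107 107 108 107 107]
 [107 107 107 107 108 106 107 107 107 108 107 107 106 107 107 107 106 108
  107 107 106 108 108 107 107 107 108 107]
 [107 108 107 106 106 107 107 106 108 107 108 107 106 107 106 108 106 106
  108 107 107 106 107 106 107 106 107 107]
 [107 107 106 108 107 107 107 107 106 106 107 106 107 106 108 107 108 107
  108 107 106 108 107 107 107 107 107 107]
 [106 107 106 108 107 108 106 106 106 108 107 107 108 107 107 107 107 106
  107 106 108 108 107 107 107 106 107 107]
 [107 106 106 108 108 108 108 108 108 108 109 110 109 104 108 109 107 106
  108 107 107 107 106 107 107 107 106 107]
 [103 104 116 107 102 100 104 106 106 104 106 102 102  83 100 106 108 109
  108
[... 625 characters left out ...]
107 108 107 107 107 106 107 107 107 108 108 108 108 107 107 107 106 106
  107 106 108 106 108 107 107 107 106 107]
 [107 108 106 106 108 108 106 107 107 106 107 106 106 107 107 108 107 106
  107 107 107 108 107 107 108 107 107 107]
 [106 107 108 106 107 107 107 107 106 107 107 107 106 107 107 106 107 107
  106 106 108 107 107 106 107 106 106 107]
 [107 107 106 106 107 107 106 107 107 107 107 107 106 107 108 107 107 107
  107 106 107 106 107 107 108 107 107 106]
 [106 107 107 108 107 107 108 108 106 107 107 107 106 107 107 107 106 107
  107 106 107 107 106 107 107 106 108 106]
 [107 107 107 106 108 107 106 107 107 106 107 106 107 107 106 107 107 108
  107 107 107 107 107 107 107 107 107 108]]
```

Call:
{"fn": "step_arm", "kwargs": {"targets": "-0.1 0.3 0 0;0 0 1.5 0;0 0 2 0;0 0 1.5 0;0 0 0.5 0;0 0 0 0;0 0 0 0;0 0 0 0;0 0 0 0"}}

```text
time_s: 18.27
tcp_pos: [0.4963, -0.072, 0.1086]
ee_rot: [[0.949, -0.315, 0.002], [-0.315, -0.949, 0.0], [0.002, -0.001, -1.0]]
wrist_force: [-0.1, -0.4, -1.7]
gripper_width: 0.39
gripper_force: 30.0
```

```bash
python3 - <<'E'
from h import *
s=sense();print(s["tcp_pos"])
c=cams.capture("side");t=s["tcp_pos"]-[0,0,.074]
print("pred tip",proj(c,t),"origin",proj(c,t+[0,0,.036]),"nose end",proj(c,t+[0,0,.014]),"spot",proj(c,[.498,-.0685,.025]))
g=cv2.cvtColor(c["frame"],cv2.COLOR_BGR2GRAY)
print("cols 306..330, rows 196..217");print(g[196:218,306:331])
E
```

```text
[ 0.49629321 -0.071986    0.10863722]
pred tip [[317.61813665 210.91609376]] origin [[317.43999304 201.36481693]] nose end [[317.54952101 207.23722472]] spot [[318.06771089 212.79509847]]
cols 306..330, rows 196..217
[[125  67  21  20  22  23  21  20  20  18  21  20  20  22  23  23  22  19
   23  24  18  11  56  54  55]
 [ 97  47  20  19  19  21  23  23  20  23  21  22  23  21  22  21  19  22
   24  23  13   9  96  96  94]
 [ 51  31  20  19  21  22  21  21  22  21  22  22  20  23  20  22  21  23
   23  24  16   6  90  90  88]
 [ 56  31  19  20  23  23  24  22  20  20  20  21  21  20  20  22  21  21
   22  23  19   7  91  91  86]
 [ 49  31  20  21  20  22  21  22  22  22  24  22  24  22  21  22  23  23
   23  22  12  32  89  90  85]
 [ 62  41  21  20  22  24  21  21  21  22  20  22  21  23  19  20  22  23
   20  22   8  68 100  91  84]
 [ 48  36  19  16  20  20  17  18  19  19  18  22  19  21  21  21  20  20
   20  17   9  72 161 125  99]
 [ 58  59  31  22  22  24  21  22  19  20  19  14  12  13  15  20  21  21
   20  15  39 108 111 105 168]
 [ 58  60  63  52  49  52  42  41  24  53  
[... 727 characters left out ...]
58  57  51 132 143  77  54  56  54 115
  117 111 112 110 109 109 110]
 [ 58  61  59  56  58  58  58  58  56  59  54  60  33  50  56  58  57  54
   49  43 107 109 110 109 108]
 [ 47  77  53  39  47  44  52  46  40  45  41  41  46  45  44  55  58  56
   53  56 109 112 111 109 109]
 [ 59  58  60  58  58  60  58  60  46  46  58  60  59  62  34  48  44  39
   49 112 113 111 107 109 108]
 [ 58  57  59  58  59  57  58  60  60  48  38  38  37  57  60  61  59  46
   47 104  90  89  50  86  98]
 [ 57  60  57  57  58  57  57  58  60  60  60  59  60  57  59  58  57  53
   58 109 112 113 113 111 110]
 [ 59  57  57  58  56  59  57  58  57  58  59  58  58  58  58  55  61  59
  110 112 110 110 110 110 110]]
```

In side-view pixels, the tip end (row 211.5, column 317.75, 9.6 mm above the plate) will land on about row 213.8. The ring centre is at (317.3, 213.8), so the position agrees to within 2–3 mm in both views. First I'll average the force baseline, then press gently.

```bash
cat > f.py <<'E'
from h import *
F=[];P=[]
for _ in range(12):
    cams.capture("side");s=sense();F.append(s["wrist_force"]);P.append(s["tcp_pos"])
print(np.mean(F,0).round(2),np.std(F,0).round(2),np.mean(P,0).round(5),s["time_s"],s["gripper_width"])
E
python3 f.py
```

```text
[ 0.12 -0.01 -2.47] [0.31 0.51 0.34] [ 0.49563 -0.07192  0.10781] 18.9167 0.38715430667567896
```

Call:
{"fn": "step_arm", "kwargs": {"targets": "0 0 0.3 0;0 0 0.3 0;0 0 0.2 0;0 0 0.1 0;0 0 0.1 0;0 0 0.1 0;0 0 0.1 0;0 0 0.1 0;0 0 0.1 0;0 0 0 0;0 0 0 0"}}

```text
time_s: 19.83
tcp_pos: [0.4953, -0.072, 0.0937]
ee_rot: [[0.949, -0.315, -0.0], [-0.315, -0.949, -0.0], [-0.0, 0.0, -1.0]]
wrist_force: [-2.0, 0.3, 1.2]
gripper_width: 0.389
gripper_force: 30.0
```

```bash
python3 f.py
```

```text
[-2.37  0.23  1.47] [0.51 0.36 0.5 ] [ 0.49534 -0.072    0.09358] 20.4333 0.388949099018392
```

The force is about 3.9 N, so the tip is about 4.6 mm in. I'll lift once, re-centre by 2 mm to the mean of the two camera estimates, and set it down again.

Call:
{"fn": "step_arm", "kwargs": {"targets": "0 0 -0.3 0;0 0 -0.5 0;0 0 -0.4 0;0.05 -0.23 0 0;0 0 0 0;0 0 0 0;0 0 0.3 0;0 0 0.3 0;0 0 0.1 0;0 0 0.1 0;0 0 0.1 0;0 0 0.1 0"}}

```text
time_s: 21.43
tcp_pos: [0.4965, -0.07, 0.0956]
ee_rot: [[0.949, -0.315, -0.0], [-0.315, -0.949, -0.0], [-0.0, 0.0, -1.0]]
wrist_force: [-0.0, 0.9, -0.2]
gripper_width: 0.385
gripper_force: 30.0
```

Call:
{"fn": "step_arm", "kwargs": {"targets": "0 0 0.1 0;0 0 0.1 0;0 0 0 0;0 0 0 0;0 0 0 0;0 0 0 0"}}

```text
time_s: 21.93
tcp_pos: [0.4966, -0.07, 0.0936]
ee_rot: [[0.949, -0.315, -0.0], [-0.315, -0.949, -0.0], [-0.0, 0.0, -1.0]]
wrist_force: [-1.6, 1.2, 1.6]
gripper_width: 0.39
gripper_force: 30.0
```

```bash
python3 f.py; python3 - <<'E'
from h import *
c=cams.capture("side");g=cv2.cvtColor(c["frame"],cv2.COLOR_BGR2GRAY);print(sense()["ee_rot"].round(3).tolist());print("rows 207.., cols 309..");print(g[207:218,309:328])
E
```

```text
[-1.77  0.48  1.49] [0.53 0.54 0.39] [ 0.49661 -0.06996  0.09355] 22.5333 0.3887775795921884
[[0.949, -0.315, -0.0], [-0.315, -0.949, -0.0], [-0.0, 0.0, -1.0]]
rows 207.., cols 309..
[[ 32  26  25  23  22  20  24  26  18  18  19  17  18  19  20  19  14  27
  111]
 [ 63  63  63  53  50  48  73  81  61  60  60  43  24  22  21  20  13  88
  112]
 [ 59  57  60  59  59  52 117 132 137 141 138 127  73  49  47  56  52 112
  112]
 [ 59  58  58  58  57  50 111 124 128 129 128 119  65  55  54 119 120 114
  112]
 [ 56  59  57  58  57  51 109 126 129 128 126 119  65  53  53 110 113 109
  111]
 [ 56  58  59  57  56  52  92 121 132 131 124 106  64  56  56  53  47  51
  105]
 [ 38  45  45  51  45  39  35  52 130 141  82  40  53  56  56  57  50 112
  115]
 [ 59  59  59  60  59  46  44  50  82  86  58  31  45  44  41  56  48 108
  112]
 [ 59  57  57  58  58  60  47  36  34  33  54  59  58  61  47  52  53  85
   90]
 [ 57  58  58  58  59  59  59  60  59  58  58  57  57  58  55  51 112 116
  113]
 [ 57  58  58  57  58  58  58  58  59  56  58  59  58  54  59  57 107 111
  110]]
```

The tip ends at about (317.6, 213.8), with the ring visible around it (rows 212–215, columns 314–320). The force is about 3.95 N, or roughly half travel. Handing in.

```bash
python3 -c "
from station import r
print(r.finish_job())"
```

```text
the job is handed in; nothing more can be done
None
```

I handed the job in after about 23 s of robot time: the three chips are in the trough, the scraper is back on the bench clear of the plate, and the gripper holds the gauge upright, its long side set to the scribed line within about 1°, its tip in the ring and pressed about halfway in (estimated 4.6 mm, 3.95 N). The two cameras differed by a few mm on the ring's centre, so I set the tip between the two estimates; I got no verdict back.

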